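# Level the board jack at the watercolour desk

### The arm

A 6-joint arm with a two-finger parallel gripper is mounted at the origin on the work surface. World frame = base frame: x ahead of the robot, y to its left, z up, the work surface at z = 0. Lengths are in m, angles in rad, forces in N, time in s.
With the tool pointing down it reaches from about 0.375 to 0.9 m from the base axis. Payload 3.1 kg.
Tool frame: the origin (TCP) lies at the very end of the fingers, on their centre line; the grasp point (between the pads) lies 19 mm behind it; z points along the fingers, y is the line along which they close (so a half turn about z gives the same grasp; the last joint's range is limited). The gripper opens to 85 mm and grips with 20 to 120 N. Pads are 22 mm wide; open, the fingers measure 114 mm over their backs; the gripper's body (76 mm by 85 mm) begins 54 mm behind the grasp point. The pads swing forward as they close: fully open they stand 13 mm farther back than shut.
Start: joints at [1.062, 0.527, 1.433, -0, 1.181, -0.178], TCP at [0.202, 0.591, 0.231] pointing down, gripper open.
Joint ranges: [-3.08, 3.08], [-0.75, 2.2], [0.22, 2.44], [-1.43, 4.57], [0, 2.65], [-2.85, 2.85]. Speed limits (rad/s): [2.79, 2.79, 3.14, 3.14, 3.14, 3.14].

### API

Orientations are given as a unit quaternion [x, y, z, w].
In Python, from station import manip gives the robot as it stands.
- The arm moves only by the shell command python3 -m handwheel 'ROWS' [FORCE]. ROWS is JSON, a list of rows, each a list of 7 numbers: the shift along the world's x, y, z in mm, then the turn, a rotation vector about the world's x, y, z in degrees, then the opening, from 0 (shut) to 1 (fully open). A call has exactly 10 rows; each row shifts and turns the commanded pose from where the row before left it; what a row does not reach is not made up. A row lasts 1/8 s, in which the tool goes at most 62.5 mm and 10.7 degrees, less where a joint would pass 70% of its speed; a pose out of reach is approached as far as the arm can. A call is refused whole if a number of a shift passes 62.5 or a number of a turn 10.7, either way. A call with a gripper value outside its range is refused whole. The fingers move at their own pace and stop on an object; FORCE is the grip in N (left out, the last holds). Time passes only in rows, so rows that do not move let the fingers close, or fill a call up. It gives the time, the measured TCP pose, the force, the opening and the grip force at its end, in the units of the state.
- manip.sense(): the state, without advancing time (a new reading comes with each control period).
- manip.snapshot(name): name is "side" or "top" or "wrist"; returns the picture (384x512x3 uint8, red, green, blue); there is no depth.
- manip.get_calibration(name): a dict with "K" (3x3 intrinsics, pixels), "k1" (the pictures are not rectified: a ray, as slopes to the right and down, at radius r is drawn at 1 + k1 r^2 times it, then the intrinsics apply), "rvec" (rotation vector, rad) and "tvec" (3), from world to camera coordinates, as OpenCV has them. Camera axes: x right, y down, z forward; pixel columns grow to the right and rows downward; lengths in m; the calibration is good to about 2 mm. A picture is of the moment at which its call begins: read the wrist's pose just before it. get_calibration takes no time and is no camera call; for the wrist camera it gives the pose at the moment of the call.
- manip.sign_off(): hands the job in; it is judged then, once.
The state is a dict: "t": time; "q": joint angles; "qd": joint speeds; "tau": joint torques, N m; "tcp_pos": TCP position; "tool_rot": TCP orientation; "force": force on the tool from outside, world axes, zero at the start; "ft_torque": the same for the moment, N m; "finger_gap": opening from 0.0 (shut) to 1.0 (fully open); "gripper_force": force on a finger pad.
Only numpy, scipy, OpenCV 4.12 (cv2) and the standard library are available. Lean on these libraries where they do the work, as an engineer would, in place of code of your own. Each camera call takes 0.05 s, during which the arm holds its last target. There are 200 camera calls.

### The job

Two threaded board jacks are screwed to the desk to carry a drawing board. Spin the brass collar (the one with two push bars) counterclockwise, seen from above, up its threaded rod until its top face is level with the top face of the blue collar on the other jack, so that the board will lie flat, then let go of it. Leave the blue collar at its height and do not disturb the brush jar, pebble, pen or paint box.

Things in the scene. Friction and masses are not known exactly. Their poses are not given: they have to be found in the camera images.
- jack: Jack with the brass collar: grey foot 84 x 84 x 12 mm screwed to the desk, a 32 mm boss up to 34 mm above the desk, then an upright 15 mm steel threaded rod whose top is 110 mm above the desk. Right-handed thread, 10 mm per turn: turned counterclockwise seen from above the collar rises, clockwise it sinks. Origin at the centre of the foot's underside, on the rod's axis
- collar_top (a point): Centre of the top face of the brass knurled collar (52 mm across, 16 mm high), on the rod's axis. Two level steel push bars 8 mm thick stick out from it oppositely, 8 mm below this point, ending in balls. Turning takes about 0.1 N m (about 2 N at a bar's end); it stays where left. Top face 78 mm above the desk at the bottom of the thread, 108 mm at the top; free space under the bars
- red_ball (a point): Centre of the red 13 mm ball at the end of one push bar of the brass collar, 62 mm from the axis and 8 mm below the collar's top face; the opposite bar ends in a like black ball
- collar (a joint): Angle of the brass collar, rad, 0 at the bottom of the thread, growing counterclockwise seen from above; 6.283 rad raises it by 10 mm; ends at 18.85 rad
- set_top (a point): Centre of the top face of the blue knurled collar (52 mm in diameter, 16 mm high, a small white lock screw on its side, no bars) on the other jack, which is otherwise alike. It is clamped at the wanted height: its top face is 94 to 102 mm above the desk
- brush_jar: Glass jar, 68 mm in diameter, 85 mm high, with brushes up to 170 mm; loose; origin at the centre of its underside
- pebble: Black pebble, 42 mm across, 22 mm high; loose; origin at the centre of its underside
- pen: Blue and white pen lying on the desk, 120 mm long, 9 mm thick; loose; origin under its middle, its x axis along it
- paint_box: White watercolour box, 110 x 200 x 18 mm (its x and y); loose; origin at the centre of its underside
Mind the look-alikes: they are no part of the job. Leave any orange look-alike of the jack alone.

How it is judged:
By the outcome, as a careful person would: the job done as asked, in the order asked, and still so for the second after the job is handed in, with the robot touching nothing.
It also fails if it takes over 64 s, if anything falls off the work surface, if the arm or the gripper's body presses on something with over 40 N, if the wrist force passes 120 N, or if a joint passes its speed limit or range.

## Working session

There is one attempt and no reset: what is moved stays moved. The work goes in short steps, Python scripts to look and compute and a shell command to move; the robot and the scene stay as the last step left them, time stands still between calls to the robot, and variables do not carry over. Pictures are saved under pics/ and viewed, at most 10 in all, crops included, and the job is handed in when it is done.

```bash
mkdir -p pics; cat > h.py <<'E'
import numpy as np,cv2
from station import manip
def save(n,f):
    im=manip.snapshot(n); cv2.imwrite('pics/'+f,im[:,:,::-1]); return im
def cam(n):
    c=manip.get_calibration(n); R=cv2.Rodrigues(np.array(c['rvec'],float))[0]
    return np.array(c['K'],float),np.array([c['k1'],0,0,0],float),R,np.array(c['tvec'],float).ravel()
def px2z(n,u,v,z):
    K,d,R,t=cam(n); p=cv2.undistortPoints(np.array([[[u,v]]],float),K,d)[0,0]
    o=-R.T@t; r=R.T@np.array([p[0],p[1],1]); return o+r*(z-o[2])/r[2]
def proj(n,X):
    K,d,R,t=cam(n); return cv2.projectPoints(np.array(X,float).reshape(-1,1,3),cv2.Rodrigues(R)[0],t,K,d)[0].reshape(-1,2)
E
python3 - <<'E'
from h import *
a=save('top','a.png');b=save('side','b.png')
for n in('top','side'):
    K,d,R,t=cam(n);print(n,K[0,0],(-R.T@t).round(3),R[2].round(2))
print(manip.sense())
E
```

```text
top 389.78770334144264 [ 0.378 -0.003  1.03 ] [ 0.21  0.   -0.98]
side 439.9999807866963 [ 0.406 -1.148  0.917] [ 0.12  0.79 -0.59]
{'t': 0.1, 'q': array([ 1.06251308e+00,  5.28382514e-01,  1.43377731e+00,  1.49793688e-05,
        1.18143159e+00, -1.78493098e-01]), 'qd': array([-0.00100937, -0.00267235, -0.0031654 , -0.00035659, -0.00058894,
        0.00093224]), 'tau': array([-3.11893073e-04, -4.43306029e+01, -1.78587466e+01, -2.76875053e-04,
        3.93192720e-03,  1.26945648e-05]), 'tcp_pos': array([0.20204386, 0.59075139, 0.23042477]), 'tool_rot': array([ 1.64151558e-01,  9.86434624e-01, -9.38707283e-04, -3.42993837e-04]), 'force': array([-0.35701144,  0.36683017, -0.11002413]), 'ft_torque': array([-0.01146611, -0.04010185, -0.00477469]), 'gripper_force': 0.0, 'finger_gap': 1.000010324790665}
```

View pics/a.png

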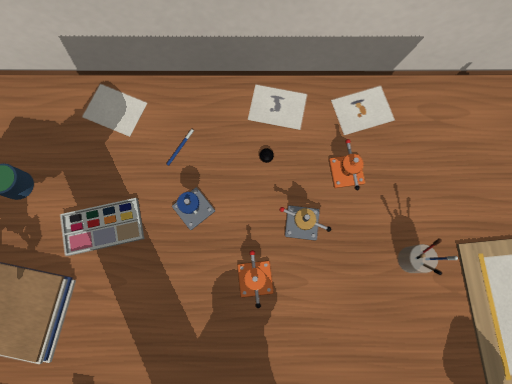

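View pics/b.png

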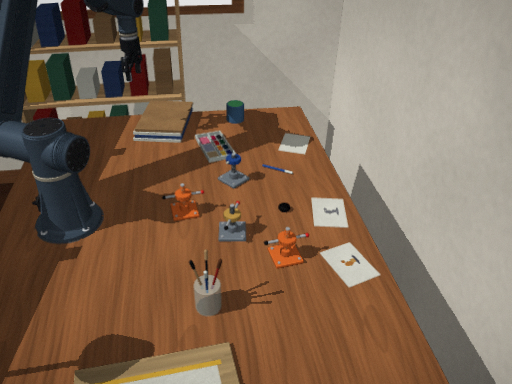

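The top view shows the brass collar at about (306,219), with the red ball at (283,210) and the black ball at (328,229). The blue collar is at about (188,203). The orange jacks are decoys.

```bash
python3 - <<'E'
from h import *
for z in(.08,.1):
  for p in[(306,219),(283,209.5),(328,229.5),(188,203)]: print(z,p,px2z('top',*p,z).round(4))
a=cv2.imread('pics/a.png');b=cv2.imread('pics/b.png')
A=cv2.resize(a[185:245,165:345],None,fx=4.4,fy=4.4,interpolation=cv2.INTER_CUBIC)
B=cv2.resize(b[140:250,155:315],None,fx=3,fy=3,interpolation=cv2.INTER_CUBIC)
B=cv2.copyMakeBorder(B,0,0,0,A.shape[1]-B.shape[1],0)
cv2.imwrite('pics/c.png',np.vstack([A,B]))
K,d,R,t=cam('wrist');print((-R.T@t).round(3),R.round(2),K[0,0])
E
```

```text
0.08 (306, 219) [ 0.5176 -0.1243  0.08  ]
0.08 (283, 209.5) [ 0.5411 -0.0681  0.08  ]
0.08 (328, 229.5) [ 0.4919 -0.1773  0.08  ]
0.08 (188, 203) [0.5569 0.1671 0.08  ]
0.1 (306, 219) [ 0.5147 -0.1217  0.1   ]
0.1 (283, 209.5) [ 0.5377 -0.0667  0.1   ]
0.1 (328, 229.5) [ 0.4895 -0.1736  0.1   ]
0.1 (188, 203) [0.5531 0.1635 0.1   ]
[0.126 0.617 0.374] [[ 0.32  0.95 -0.  ]
 [ 0.9  -0.31  0.31]
 [ 0.3  -0.1  -0.95]] 290.8207731775453
```

View pics/c.png

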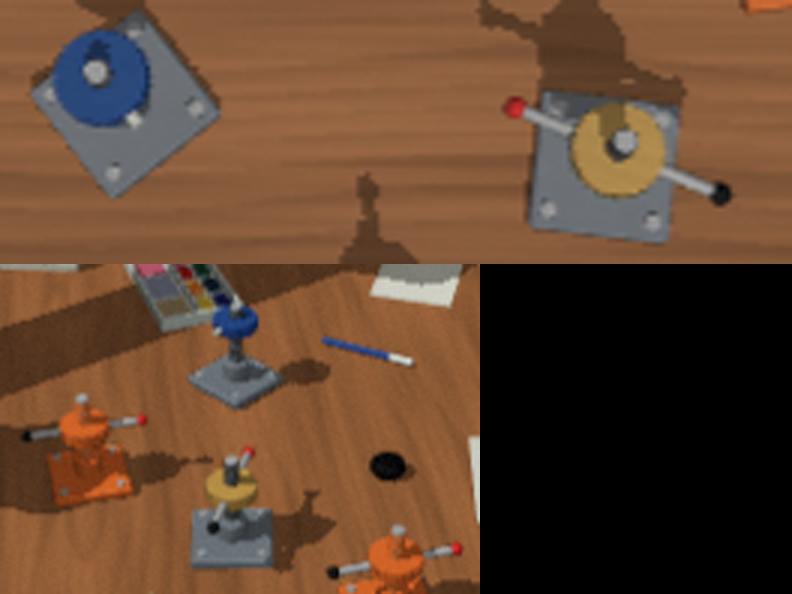

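```bash
python3 -m handwheel '[[30,-40,0,0,0,9.5,1],[32,-45,0,0,0,9.5,1],[35,-50,-7,0,-10,0,1],[35,-50,-8,0,-10,0,1],[35,-50,-8,0,-10,0,1],[35,-50,-8,0,0,0,1],[35,-50,-10,0,0,0,1],[35,-50,-10,0,0,0,1],[34,-42,-10,0,0,0,1],[0,0,0,0,0,0,1]]'
python3 - <<'E'
from h import *
print(manip.sense()['tcp_pos'],manip.sense()['tool_rot'])
save('wrist','d.png'); K,d,R,t=cam('wrist');print((-R.T@t).round(4),R[2].round(3))
print(proj('wrist',[[.553,.1635,.1],[.553,.1635,.11]]))
E
```

```text
t: 1.35
tcp_pos: [0.5051, 0.1716, 0.1719]
tool_rot: [0.007, 0.971, -0.006, 0.24]
force: [-0.3, 0.1, -1.3]
finger_gap: 0.994
gripper_force: 0.0
[0.50512905 0.17162786 0.1719286 ] [ 0.00705308  0.97069841 -0.0055237   0.240134  ]
[0.3659 0.1752 0.2611] [ 0.72  -0.015 -0.693]
[[244.38590777 208.75512291]
 [244.02069433 217.96383446]]
```

View pics/d.png

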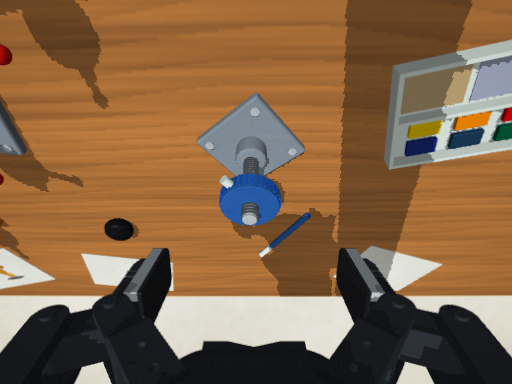

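The wrist view shows the blue collar at about (250,200), the rod top at (250,215) and the foot at (250,145). I'll enlarge this to measure the height.

```bash
python3 - <<'E'
import cv2
a=cv2.imread('pics/d.png')[165:235,205:300]
cv2.imwrite('pics/e.png',cv2.resize(a,None,fx=8,fy=8,interpolation=cv2.INTER_CUBIC))
E
```

```text
(no output)
```

View pics/e.png

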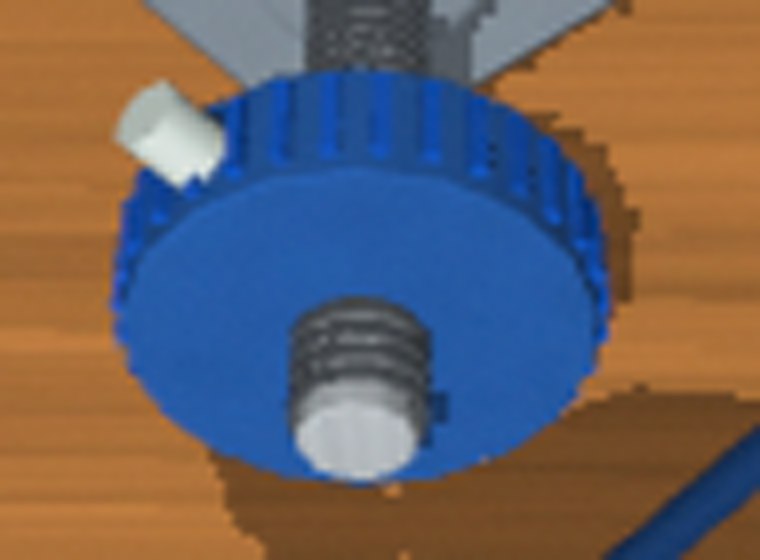

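```bash
cat >> h.py <<'E'
from scipy.optimize import least_squares
def fit(K,d,R,t,top,bot,lf,rt,rod):
    # full-image px: top,bot rows of face; lf,rt cols; rod-top centre (u,v); solve axis x,y and face height h
    rv=cv2.Rodrigues(R)[0]; P=lambda X:cv2.projectPoints(np.array(X,float).reshape(-1,1,3),rv,t,K,d)[0].reshape(-1,2)
    a=np.linspace(0,2*np.pi,721); c=np.c_[np.cos(a),np.sin(a)]*.026
    def f(p):
        E=P(np.c_[c+p[:2],0*a+p[2]]); r=P([[p[0],p[1],.11]])[0]
        return [E[:,1].min()-top,E[:,1].max()-bot,E[:,0].min()-lf,E[:,0].max()-rt,*(r-rod)]
    s=least_squares(f,[p0[0],p0[1],.095],x_scale=.01,diff_step=1e-4); return s.x,np.round(s.fun,2)
p0=[.55,.16]
E
python3 - <<'E'
import h; from h import *
Z=lambda x,o:(x+.5)/8-.5+o
C=cam('wrist'); np.savez('blue.npz',*C)
print(fit(*C,Z(168,165),Z(483,165),Z(122,205),Z(597,205),(Z(358,205),Z(429,165))))
E
```

```text
(array([0.55385725, 0.16779342, 0.09695182]), array([-0.45,  0.32, -0.69,  0.75, -0.06,  0.42]))
```

```bash
python3 -m handwheel '[[-6,-30,0,0,0,0,1],[-6,-58,0,0,0,0,1],[-6,-58,0,0,0,0,1],[-6,-58,0,0,0,0,1],[-6,-58,0,0,0,0,1],[-6,-30,0,0,0,0,1],[0,0,0,0,0,0,1],[0,0,0,0,0,0,1],[0,0,0,0,0,0,1],[0,0,0,0,0,0,1]]'
python3 - <<'E'
from h import *
a=save('wrist','f.png')[:,:,::-1]; np.savez('br1.npz',*cam('wrist'))
print(proj('wrist',[[.5176,-.124,.08],[.5176,-.124,.11]]))
cv2.imwrite('pics/g.png',cv2.resize(a[150:240,200:300],None,fx=6,fy=6,interpolation=cv2.INTER_CUBIC))
cv2.imwrite('pics/f2.png',np.hstack([cv2.resize(a[150:240,200:300],None,fx=6,fy=6,interpolation=cv2.INTER_CUBIC),np.pad(cv2.resize(a[100:300,120:380],(260,200)),((0,340),(0,0),(0,0)))[:540,:200]]))
E
```

```text
t: 2.65
tcp_pos: [0.4783, 0.0176, 0.169]
tool_rot: [0.001, 0.974, -0.001, 0.228]
force: [0.9, 0.8, -1.2]
finger_gap: 1.0
gripper_force: 0.0
[[ 91.85338357 188.65120333]
 [ 76.95718569 214.78529431]]
```

View pics/f2.png

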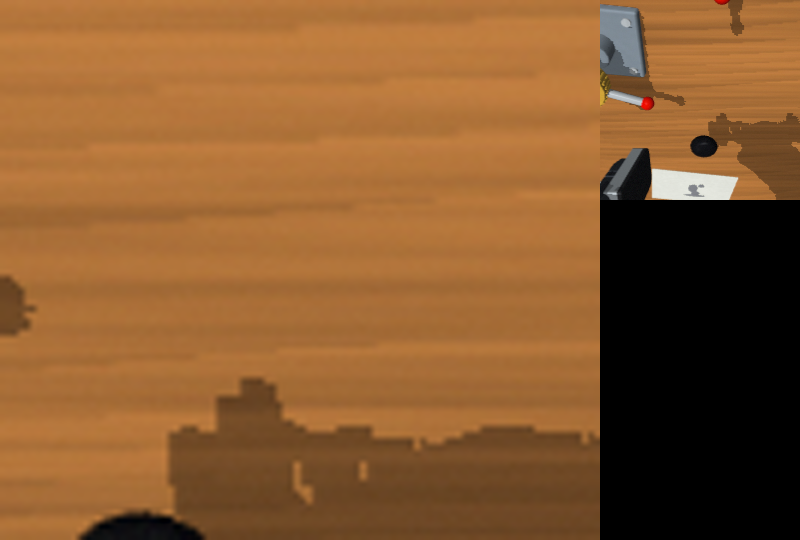

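The joint speed cap cut that move short, so I'll finish it with smaller rows.

```bash
python3 -m handwheel '[[-1,-17,0.5,0,0,0,1],[-1,-17,0.5,0,0,0,1],[-1,-17,0.5,0,0,0,1],[-1,-17,0.5,0,0,0,1],[-1,-17,0.5,0,0,0,1],[-1,-17,0.5,0,0,0,1],[-1,-17,0,0,0,0,1],[-1,-17,0,0,0,0,1],[-1,0,0,0,0,0,1],[0,0,0,0,0,0,1]]'
python3 - <<'E'
from h import *
a=save('wrist','f3.png')[:,:,::-1]; np.savez('br1.npz',*cam('wrist'))
print(manip.sense()['q'].round(3))
p=proj('wrist',[[.5176,-.124,.08],[.5176,-.124,.11]]);print(p)
u,v=p[0].astype(int)-[66,45]; print(u,v)
cv2.imwrite('pics/g.png',cv2.resize(a[v:v+90,u:u+132],None,fx=6,fy=6,interpolation=cv2.INTER_CUBIC))
E
```

```text
t: 3.95
tcp_pos: [0.4736, -0.1165, 0.1794]
tool_rot: [0.004, 0.975, -0.002, 0.221]
force: [0.1, -0.4, 0.8]
finger_gap: 1.002
gripper_force: 0.0
[-0.63   0.346  2.142  0.744  0.377 -2.854]
[[246.45470141 186.02805673]
 [245.70790528 210.4774331 ]]
180 141
```

View pics/g.png

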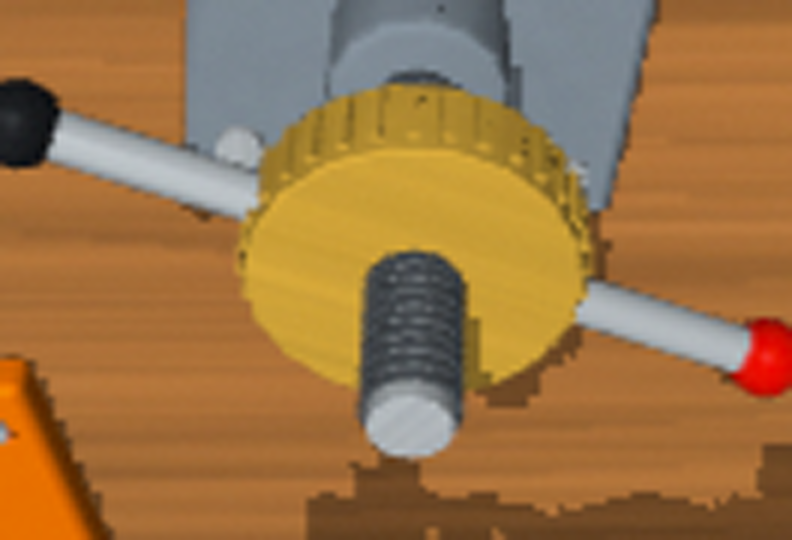

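```bash
python3 - <<'E'
import h; from h import *
h.p0=[.515,-.124]
C=[np.load('br1.npz')[k] for k in('arr_0','arr_1','arr_2','arr_3')]
Z=lambda x,o:(x+.5)/6-.5+o
x,r=fit(*C,Z(148,141),Z(392,141),Z(245,180),Z(588,180),(Z(411,180),Z(422,141)));print(x,r)
K,d,R,t=C
for u,v in[(22,122),(768,358)]:
    p=cv2.undistortPoints(np.array([[[Z(u,180),Z(v,141)]]]),K,d)[0,0];o=-R.T@t;q=R.T@np.array([*p,1]);P=o+q*(x[2]-.008-o[2])/q[2];print(P,np.linalg.norm(P-x+[0,0,.008]),np.degrees(np.arctan2(P[1]-x[1],P[0]-x[0])))
s=manip.sense();print(s['tcp_pos'],cv2.Rodrigues(R)[0].ravel())
from scipy.spatial.transform import Rotation as Ro
print(Ro.from_quat(s['tool_rot']).as_matrix().round(3))
E
```

```text
[ 0.51853905 -0.12182627  0.08029084] [-0.86  0.8  -0.31  0.03  0.26  0.32]
[ 0.49469837 -0.17867794  0.07229084] 0.061648117816065516 -112.7506826794666
[ 0.54401256 -0.06455146  0.07229084] 0.06268415845898424 66.02244215102813
[ 0.47359678 -0.1163254   0.1793548 ] [-1.77710186 -1.76561318 -0.70774413]
[[-0.903  0.008  0.43 ]
 [ 0.006  1.    -0.005]
 [-0.43  -0.002 -0.903]]
```

Brass axis is (0.5185,-0.122) with its top at about 80.3 mm, and blue is at about 97.0 mm. That needs about 600° in total. I'll bring the tool vertical over the rod and unwind it.

```bash
python3 -m handwheel '[[11,-1,0,0,6.4,0,1],[11,-1,0,0,6.4,0,1],[11,-1,0,0,6.4,0,1],[12,-2,0,0,6.3,0,1],[0,0,-6,0,0,-10.5,1],[0,0,-6,0,0,-10.5,1],[0,0,-6,0,0,-10.5,1],[0,0,-6,0,0,-10.5,1],[0,0,0,0,0,-10.5,1],[0,0,0,0,0,-10.5,1]]'; python3 - <<'E'
from h import *
print(manip.sense()['q'].round(3))
E
```

```text
t: 5.25
tcp_pos: [0.5158, -0.1177, 0.1547]
tool_rot: [0.526, 0.85, -0.009, 0.02]
force: [-0.1, 0.1, 0.3]
finger_gap: 1.0
gripper_force: 0.0
[-0.422  0.499  1.771 -0.032  0.835 -0.864]
```

```bash
python3 -m handwheel '[[0,0,0,0,0,-10.5,1],[0,0,0,0,0,-10.5,1],[0,0,0,0,0,-10.5,1],[0,0,0,0,0,-10.5,1],[0,0,0,0,0,-10.5,1],[0,0,0,0,0,-10.5,1],[0,0,0,0,0,-10.5,1],[0,0,0,0,0,-10.5,1],[0,0,0,0,0,-10.5,1],[0,0,0,0,0,-10.5,1]]'; cat > st.py <<'E'
from h import *
from scipy.spatial.transform import Rotation as Ro
s=manip.sense();M=Ro.from_quat(s['tool_rot']).as_matrix();z=M[:,2]
print('q',s['q'].round(3),'psi',np.degrees(np.arctan2(M[1,0],M[0,0])).round(2),'untilt deg',np.degrees(np.cross(z,[0,0,-1])).round(2),
 'to axis mm',((np.array([.5185,-.122,0])-s['tcp_pos'])*1000).round(2),'ft',s['ft_torque'].round(2))
E
python3 st.py
```

```text
t: 6.5
tcp_pos: [0.516, -0.1178, 0.1549]
tool_rot: [0.995, 0.101, -0.023, 0.005]
force: [-0.3, 0.3, -0.4]
finger_gap: 1.003
gripper_force: 0.0
q [-0.418  0.522  1.718 -0.039  0.937  0.975] psi 11.55 untilt deg [ 0.81 -2.55  0.  ] to axis mm [   2.54   -4.25 -154.86] ft [ 0.04  0.01 -0.01]
```

```bash
python3 -m handwheel '[[0.5,-0.9,0,0,0,-10.5,1],[1,-1.7,0,0,0,-10.5,1],[1,-1.7,0,0,0,-10.5,1],[0,0,0,0,0,-10.5,1],[0,0,0,0,0,-10.5,1],[0,0,0,0,0,-10.5,1],[0,0,0,0,0,-8.5,1],[0,0,0,0.8,-2.5,0,1],[0,0,-15,0,0,0,1],[0,0,0,0,0,0,1]]';python3 st.py
```

```text
t: 7.75
tcp_pos: [0.5178, -0.1222, 0.1386]
tool_rot: [0.868, -0.497, -0.008, -0.025]
force: [-0.4, 0.5, 0.2]
finger_gap: 1.005
gripper_force: 0.0
q [-0.471  0.538  1.753  0.068  0.865  2.095] psi -59.54 untilt deg [-2.97  0.66  0.  ] to axis mm [   0.72    0.16 -138.62] ft [-0.02 -0.02 -0.05]
```

```bash
python3 -m handwheel '[[0.7,0.2,0,-3,0.7,0,1],[0,0,0,0,0,0,1],[0,0,-20,0,0,0,1],[0,0,-20,0,0,0,1],[0,0,-20,0,0,0,1],[0,0,-15,0,0,0,1],[0,0,-9,0,0,0,1],[0,0,0,0,0,0,1],[0,0,0,0,0,0,0.5],[0,0,0,0,0,0,0.5]]' 30;python3 st.py
```

```text
t: 9.0
tcp_pos: [0.5199, -0.1231, 0.0569]
tool_rot: [0.868, -0.497, 0.002, 0.0]
force: [-8.3, -5.6, 8.7]
finger_gap: 0.606
gripper_force: 7.5
q [-4.410e-01  6.780e-01  1.797e+00 -1.000e-03  6.610e-01  2.170e+00] psi -59.57 untilt deg [0.16 0.23 0.  ] to axis mm [ -1.45   1.11 -56.87] ft [-1.23  1.85  0.04]
```

```bash
python3 -m handwheel '[[0,0,0,0,0,0,0.4],[0,0,0,0,0,0,0.4],[0,0,0,0,0,0,0.4],[0,0,0,0,0,0,0.4],[0,0,0,0,0,0,0.4],[0,0,0,0,0,0,0.4],[0,0,0,0,0,0,0.4],[0,0,0.3,0,0,10.5,0.4],[0,0,0.3,0,0,10.5,0.4],[0,0,0.3,0,0,10.5,0.4]]' 30;python3 st.py
```

```text
t: 10.25
tcp_pos: [0.5204, -0.1226, 0.058]
tool_rot: [0.971, -0.24, 0.003, -0.001]
force: [0.7, 2.8, 4.9]
finger_gap: 0.601
gripper_force: 30.8
q [-0.442  0.676  1.797  0.004  0.663  1.611] psi -27.82 untilt deg [-0.01  0.34  0.  ] to axis mm [ -1.91   0.61 -58.02] ft [ 0.32  0.02 -0.14]
```

```bash
python3 -m handwheel '[[0,0,0.3,0,0,10.5,0.4],[0,0,0.3,0,0,10.5,0.4],[0,0,0.3,0,0,10.5,0.4],[0,0,0.3,0,0,10.5,0.4],[0,0,0.3,0,0,10.5,0.4],[0,0,0.3,0,0,10.5,0.4],[0,0,0.3,0,0,10.5,0.4],[0,0,0.3,0,0,10.5,0.4],[0,0,0.3,0,0,10.5,0.4],[0,0,0.3,0,0,10.5,0.4]]';python3 st.py
```

```text
t: 11.5
tcp_pos: [0.5192, -0.1201, 0.0609]
tool_rot: [0.782, 0.623, 0.002, -0.003]
force: [-0.4, 9.1, 7.8]
finger_gap: 0.594
gripper_force: 31.0
q [-0.441  0.672  1.793  0.01   0.681 -0.224] psi 77.12 untilt deg [-0.45 -0.08 -0.  ] to axis mm [ -0.75  -1.85 -60.9 ] ft [ 1.28 -0.04 -0.15]
```

```bash
python3 -m handwheel '[[0,0,0.3,0,0,10.5,0.4],[0,0,0.3,0,0,10.5,0.4],[0,0,0.3,0,0,10.5,0.4],[0,0,0.3,0,0,10.5,0.4],[0,0,0.3,0,0,10.5,0.4],[0,0,0.3,0,0,10.5,0.4],[0,0,0.3,0,0,10.5,0.4],[0,0,0.3,0,0,10.5,0.4],[0,0,0.3,0,0,10.5,0.4],[0,0,0.3,0,0,10.5,0.4]]';python3 st.py
```

```text
t: 12.75
tcp_pos: [0.5171, -0.1218, 0.0638]
tool_rot: [-0.02, 1.0, 0.0, -0.004]
force: [-6.5, -0.4, 9.6]
finger_gap: 0.599
gripper_force: 31.2
q [-0.44   0.666  1.793 -0.005  0.69  -2.046] psi -177.75 untilt deg [-0.01 -0.48 -0.  ] to axis mm [  1.37  -0.2  -63.81] ft [ 0.06  0.92 -0.15]
```

```bash
python3 -m handwheel '[[0,0,0.3,0,0,10.5,0.4],[0,0,0.3,0,0,10.5,0.4],[0,0,0.3,0,0,10.5,0.4],[0,0,0.1,0,0,3.5,0.4],[0,0,0,0,0,0,0.4],[0,0,0,0,0,0,1],[0,0,0,0,0,0,1],[0,0,0,0,0,0,1],[0,0,0,0,0,0,1],[0,0,20,0,0,0,1]]';python3 st.py
```

```text
t: 14.0
tcp_pos: [0.5187, -0.1224, 0.0831]
tool_rot: [-0.316, 0.949, -0.0, -0.003]
force: [0.4, -0.5, -0.8]
finger_gap: 1.001
gripper_force: 0.0
q [-0.439  0.633  1.783 -0.006  0.73  -2.65 ] psi -143.1 untilt deg [ 0.11 -0.28  0.  ] to axis mm [ -0.15   0.4  -83.09] ft [-0.04 -0.    0.  ]
```

```bash
python3 -m handwheel '[[0,0,20,0,0,0,1],[0,0,5,0,0,-10.5,1],[0,0,0,0,0,-10.5,1],[0,0,0,0,0,-10.5,1],[0,0,0,0,0,-10.5,1],[0,0,0,0,0,-10.5,1],[0,0,0,0,0,-10.5,1],[0,0,0,0,0,-10.5,1],[0,0,0,0,0,-10.5,1],[0,0,0,0,0,-10.5,1]]';python3 st.py
```

```text
t: 15.25
tcp_pos: [0.5197, -0.1228, 0.109]
tool_rot: [0.484, 0.875, 0.0, -0.002]
force: [-0.1, -0.0, 0.5]
finger_gap: 0.999
gripper_force: 0.0
q [-4.420e-01  5.890e-01  1.766e+00  1.000e-03  7.910e-01 -1.002e+00] psi 122.06 untilt deg [-0.12 -0.19 -0.  ] to axis mm [  -1.18    0.82 -109.05] ft [ 0.02 -0.    0.07]
```

```bash
python3 -m handwheel '[[0,0,0,0,0,-10.5,1],[0,0,0,0,0,-10.5,1],[0,0,0,0,0,-10.5,1],[0,0,0,0,0,-10.5,1],[0,0,0,0,0,-10.5,1],[0,0,0,0,0,-10.5,1],[0,0,0,0,0,-10.5,1],[0,0,0,0,0,-10.5,1],[0,0,0,0,0,-10.5,1],[0,0,0,0,0,-10.5,1]]';python3 st.py; python3 -c "
from h import *
save('top','t2.png')"
```

```text
t: 16.5
tcp_pos: [0.5197, -0.1228, 0.109]
tool_rot: [0.989, 0.148, 0.002, -0.001]
force: [-0.3, -0.6, -0.3]
finger_gap: 1.0
gripper_force: 0.0
q [-0.444  0.587  1.77   0.005  0.783  0.826] psi 17.06 untilt deg [-0.16  0.16  0.  ] to axis mm [  -1.19    0.84 -109.05] ft [-0.    0.06 -0.02]
```

```bash
python3 -m handwheel '[[-1,0.8,0,0,0,-10.5,1],[0,0,0,0,0,-10.5,1],[0,0,0,0,0,-10.5,1],[0,0,0,0,0,-10.5,1],[0,0,0,0,0,-10.5,1],[0,0,0,0,0,-10.5,1],[0,0,0,0,0,-4,1],[0,0,-16,0,0,0,1],[0,0,-16,0,0,0,1],[0,0,-15,0,0,0,1]]';python3 st.py
```

```text
t: 17.8
tcp_pos: [0.5181, -0.1219, 0.0605]
tool_rot: [0.908, -0.419, 0.001, -0.0]
force: [0.3, -0.3, 0.3]
finger_gap: 1.001
gripper_force: 0.0
q [-0.441  0.671  1.799  0.     0.669  1.994] psi -49.54 untilt deg [0.05 0.12 0.  ] to axis mm [  0.38  -0.13 -60.47] ft [-0.    0.02 -0.03]
```

```bash
python3 -m handwheel '[[0,0,0,0,0,0,0.4],[0,0,0,0,0,0,0.4],[0,0,0,0,0,0,0.4],[0,0,0,0,0,0,0.4],[0,0,0,0,0,0,0.4],[0,0,0,0,0,0,0.4],[0,0,0.3,0,0,10.5,0.4],[0,0,0.3,0,0,10.5,0.4],[0,0,0.3,0,0,10.5,0.4],[0,0,0.3,0,0,10.5,0.4]]' 30;python3 st.py
```

```text
t: 19.05
tcp_pos: [0.519, -0.1218, 0.0634]
tool_rot: [0.998, -0.064, 0.002, -0.001]
force: [2.7, 3.8, -2.8]
finger_gap: 0.596
gripper_force: 32.1
q [-0.442  0.666  1.797  0.006  0.675  1.252] psi -7.32 untilt deg [-0.11  0.25  0.  ] to axis mm [ -0.5   -0.21 -63.44] ft [ 0.63 -0.36 -0.1 ]
```

```bash
python3 -m handwheel '[[0,0,0.3,0,0,10.5,0.4],[0,0,0.3,0,0,10.5,0.4],[0,0,0.3,0,0,10.5,0.4],[0,0,0.3,0,0,10.5,0.4],[0,0,0.3,0,0,10.5,0.4],[0,0,0.3,0,0,10.5,0.4],[0,0,0.3,0,0,10.5,0.4],[0,0,0.3,0,0,10.5,0.4],[0,0,0.3,0,0,10.5,0.4],[0,0,0.3,0,0,10.5,0.4]]';python3 st.py
```

```text
t: 20.3
tcp_pos: [0.5187, -0.1217, 0.0664]
tool_rot: [0.658, 0.753, 0.001, -0.002]
force: [2.2, 3.7, -3.3]
finger_gap: 0.595
gripper_force: 32.2
q [-0.442  0.662  1.792  0.004  0.692 -0.579] psi 97.69 untilt deg [-0.23 -0.12 -0.  ] to axis mm [ -0.23  -0.34 -66.36] ft [ 0.51 -0.31 -0.13]
```

```bash
python3 -m handwheel '[[0,0,0.3,0,0,10.5,0.4],[0,0,0.3,0,0,10.5,0.4],[0,0,0.3,0,0,10.5,0.4],[0,0,0.3,0,0,10.5,0.4],[0,0,0.3,0,0,10.5,0.4],[0,0,0.3,0,0,10.5,0.4],[0,0,0.3,0,0,10.5,0.4],[0,0,0.3,0,0,10.5,0.4],[0,0,0.3,0,0,10.5,0.4],[0,0,0,0,0,0,0.4]]';python3 st.py
```

```text
t: 21.55
tcp_pos: [0.5186, -0.1219, 0.069]
tool_rot: [-0.103, 0.995, -0.001, -0.002]
force: [2.4, 4.0, -3.9]
finger_gap: 0.596
gripper_force: 32.1
q [-0.439  0.657  1.791 -0.005  0.696 -2.212] psi -168.21 untilt deg [ 0.12 -0.18  0.  ] to axis mm [ -0.15  -0.1  -68.98] ft [ 0.41 -0.37  0.09]
```

```bash
python3 -m handwheel '[[0,0,0.3,0,0,10.5,0.4],[0,0,0.3,0,0,10.5,0.4],[0,0,0.1,0,0,4,0.4],[0,0,0,0,0,0,0.4],[0,0,0,0,0,0,0.4],[0,0,0,0,0,0,1],[0,0,0,0,0,0,1],[0,0,0,0,0,0,1],[0,0,0,0,0,0,1],[0,0,20,0,0,0,1]]';python3 st.py
```

```text
t: 22.8
tcp_pos: [0.5175, -0.1218, 0.0889]
tool_rot: [-0.316, 0.949, -0.0, -0.003]
force: [-0.3, 0.5, 0.0]
finger_gap: 1.002
gripper_force: 0.0
q [-0.439  0.622  1.783 -0.006  0.741 -2.649] psi -143.11 untilt deg [ 0.12 -0.29  0.  ] to axis mm [  0.97  -0.2  -88.89] ft [ 0.01 -0.    0.04]
```

```bash
python3 -m handwheel '[[0,0,20,0,0,0,1],[0,0,20,0,0,-10.5,1],[0,0,20,0,0,-10.5,1],[0,0,20,0,0,-10.5,1],[0,0,0,0,0,-10.5,1],[0,0,0,0,0,-10.5,1],[0,0,0,0,0,-9.5,1],[-15,7,0,-3.5,-7.5,0,1],[-15,7,0,-3.5,-7.5,0,1],[-14,6,0,-3.5,-7.5,0,1]]';python3 st.py
```

```text
t: 24.05
tcp_pos: [0.4742, -0.1019, 0.1706]
tool_rot: [0.212, 0.953, -0.048, 0.211]
force: [0.7, -0.4, -1.1]
finger_gap: 0.999
gripper_force: 0.0
q [-0.443  0.364  2.15   0.005  0.192 -1.58 ] psi 154.9 untilt deg [10.32 21.86  0.  ] to axis mm [  44.34  -20.1  -170.6 ] ft [ 0.09  0.21 -0.03]
```

```bash
python3 - <<'E'
from h import *
a=save('wrist','k.png')[:,:,::-1]; np.savez('br2.npz',*cam('wrist'))
p=proj('wrist',[[.5186,-.122,.0955],[.5186,-.122,.11]]);print(p)
u,v=p[0].astype(int)-[66,45]; print(u,v)
cv2.imwrite('pics/k2.png',cv2.resize(a[v:v+90,u:u+132],None,fx=6,fy=6,interpolation=cv2.INTER_CUBIC))
E
```

```text
[[254.38940947 221.97073855]
 [254.39177009 235.02264675]]
188 176
```

View pics/k2.png

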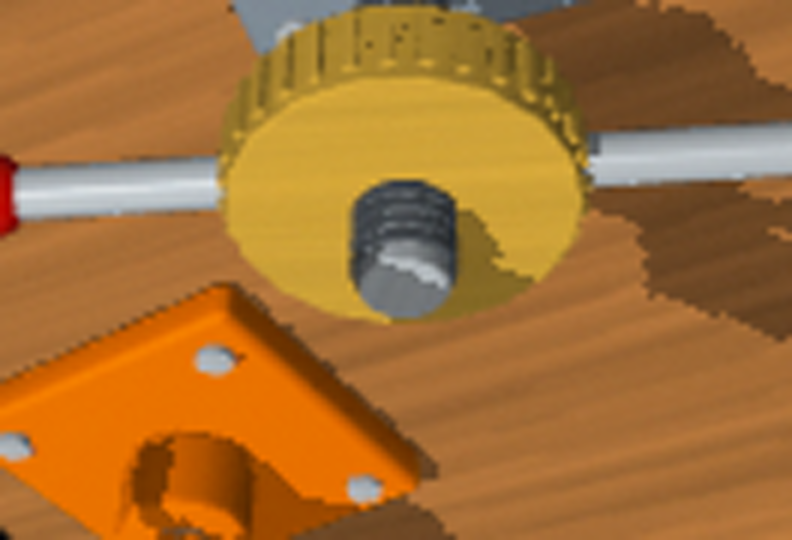

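```bash
python3 - <<'E'
import h; from h import *
L=lambda f:[np.load(f)[k] for k in('arr_0','arr_1','arr_2','arr_3')]
def Z(x,o,k):return (x+.5)/k-.5+o
def go(f,p0,k,u0,v0,top,bot,lf,rt,ru,rv):
    h.p0=p0;C=L(f);x,r=fit(*C,Z(top,v0,k),Z(bot,v0,k),Z(lf,u0,k),Z(rt,u0,k),(Z(ru,u0,k),Z(rv,v0,k)));print(f,(x*1e3).round(2),r);return C,x
go('blue.npz',[.55,.16],8,205,165,168,483,122,597,358,439)
go('br1.npz',[.515,-.124],6,180,141,148,392,245,588,411,427)
C,x=go('br2.npz',[.515,-.124],6,188,176,77,323,224,583,405,287)
K,d,R,t=C
for u,v in[(20,195),(215,184),(605,160),(785,150)]:
    p=cv2.undistortPoints(np.array([[[Z(u,188,6),Z(v,176,6)]]]),K,d)[0,0];o=-R.T@t;q=R.T@np.array([*p,1]);P=o+q*(x[2]-.008-o[2])/q[2];print(P.round(4),np.degrees(np.arctan2(P[1]-x[1],P[0]-x[0])))
E
```

```text
blue.npz [555.31 167.74  95.68] [-0.27  0.19 -0.44  0.52 -0.08  0.27]
br1.npz [ 519.45 -121.85   79.3 ] [-0.73  0.71 -0.16 -0.11  0.25  0.23]
br2.npz [ 506.37 -115.82   94.63] [-1.15  0.92 -0.96  1.11 -0.15  0.76]
[ 0.4877 -0.1689  0.0866] -109.40391921550666
[ 0.4977 -0.142   0.0866] -108.3401178611593
[ 0.517  -0.089   0.0866] 68.36508007721523
[ 0.5259 -0.0651  0.0866] 68.88987988304008
```

The red bar points about -109°, and about -110° was expected, so there was no slip. The fitted axis is off because the arm was still settling, so I'll retake this.

```bash
python3 - <<'E'
from h import *
C=cam('wrist');a=save('wrist','m.png')[:,:,::-1]; np.savez('br2.npz',*C)
p=proj('wrist',[[.5186,-.122,.0955],[.5186,-.122,.11]]);print(p, manip.sense()['t'],abs(manip.sense()['qd']).max())
cv2.imwrite('pics/m2.png',cv2.resize(a[170:245,205:300],None,fx=8,fy=8,interpolation=cv2.INTER_CUBIC))
E
```

```text
[[254.45560703 221.31732574]
 [254.46266804 234.34265654]] 24.15 0.17113352409817276
```

View pics/m2.png

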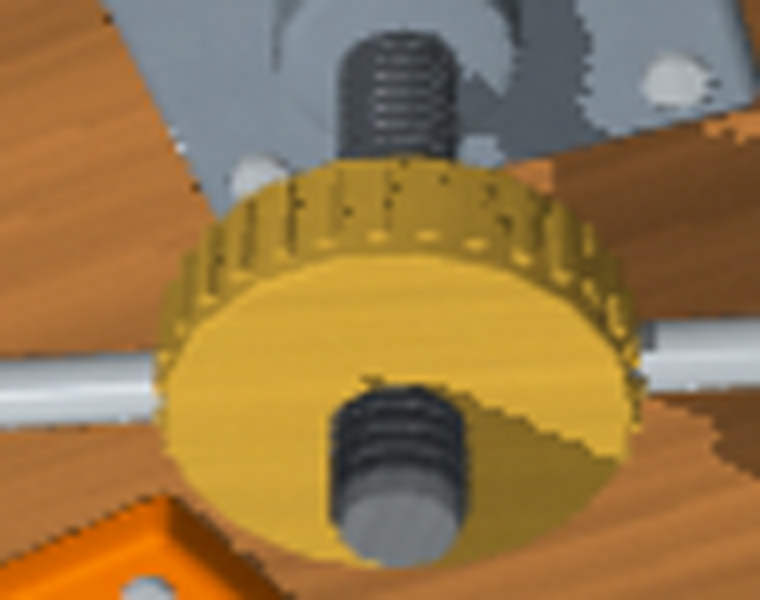

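```bash
cat > ft.py <<'E'
from h import *
D={'blue':(8,205,165,168,483,122,597,298,480,358,[.554,.168,.096]),
'br1':(6,180,141,148,392,245,588,252,458,411,[.5186,-.122,.080]),
'br2':(8,205,170,254,567,162,636,388,568,400,[.5186,-.122,.095])}
a=np.linspace(0,2*np.pi,721);c=np.c_[np.cos(a),np.sin(a)]
Cs={n:[np.load(n+'.npz')['arr_%d'%k] for k in range(4)] for n in D}
def res(p,N,fixed):
    Rf,rb,rt=p[:3];out=[]
    for i,n in enumerate(N):
        K,d,R,t=Cs[n];k,u0,v0,top,bot,lf,rg,base,far,ru,_=D[n];x,y,hh=p[3+3*i:6+3*i]
        P=lambda r,z:cv2.projectPoints(np.c_[c*r+[x,y],0*a+z].reshape(-1,1,3),cv2.Rodrigues(R)[0],t,K,d)[0].reshape(-1,2)
        F=P(Rf,hh);B=P(rb,hh);T=P(rt,.11);Z=lambda q,o:(q+.5)/k-.5+o
        out+=[F[:,1].min()-Z(top,v0),F[:,1].max()-Z(bot,v0),F[:,0].min()-Z(lf,u0),F[:,0].max()-Z(rg,u0),B[:,1].min()-Z(base,v0),T[:,1].max()-Z(far,v0),T[:,0].mean()-Z(ru,u0)]
    q=np.array(p); out+=list((q[:3]-[.0258,.0075,.007])/.0004*.5)
    return np.array(out)
if __name__=='__main__':
    N=list(D);p0=[.0258,.0075,.007]+sum([D[n][-1] for n in N],[])
    s=least_squares(res,p0,args=(N,0),x_scale=.01,diff_step=1e-4)
    print((s.x*1e3).round(2));print(s.fun[:7*len(N)].reshape(-1,7).round(2))
E
python3 ft.py
```

```text
[  25.65    6.67    6.95  555.01  167.76   96.06  518.83 -121.83   80.46
  519.03 -122.12   95.81]
[[ 0.1   0.08 -0.09  0.17 -0.21  0.06 -0.07]
 [-0.13  0.88  0.08 -0.37 -0.71  0.08  0.27]
 [ 0.26  0.45  0.19 -0.11 -0.67 -0.02 -0.08]]
```

```bash
cat > ed.py <<'E'
from ft import *
from scipy.ndimage import map_coordinates, gaussian_filter
from scipy.signal import find_peaks
def sub(img,p0,p1,n=121):
    s=np.linspace(0,1,n);u=p0[0]+(p1[0]-p0[0])*s;v=p0[1]+(p1[1]-p0[1])*s
    L=np.array([map_coordinates(img[:,:,k],[v,u],order=1) for k in range(3)])
    g=np.sqrt((gaussian_filter(np.gradient(L,axis=1),[0,3])**2).sum(0)); i=g[8:-8].argmax()+8
    return np.array([u[i],v[i]]),g[i]
def run(n,f,verbose=1):
    img=cv2.imread('pics/'+f).astype(float);K,d,R,t=Cs[n];rv=cv2.Rodrigues(R)[0]
    P=lambda X:cv2.projectPoints(np.array(X).reshape(-1,1,3),rv,t,K,d)[0].reshape(-1,2)
    k,u0,v0,top,bot,lf,rg,base,far,ru,x0=D[n]
    s=least_squares(lambda p:res([.02565,.0067,.00695,*p],[n],0),x0,x_scale=.01,diff_step=1e-4);p=s.x
    ang=np.radians(np.arange(0,360,4));cc=np.c_[np.cos(ang),np.sin(ang)]
    view=np.arctan2(*( -R.T@t-[*p])[[1,0]]) # azimuth to camera
    rel=(ang-view+np.pi)%(2*np.pi)-np.pi
    for it in range(4):
        x,y,hh=p[:3]; Rf=.0257
        mk=lambda r,z:P(np.c_[cc*r+[x,y],0*ang+z])
        o=[]; 
        A,B=mk(Rf-.003,hh),mk(Rf+.003,hh)
        fm=(abs(rel)>1.75)&(abs(rel)<2.75) | (abs(rel)<1.0)   # far side rim (not behind rod) and near rim vs knurl
        F=[(i,sub(img,A[i],B[i])) for i in np.where(fm)[0]]
        A,B=mk(.0045,.11),mk(.0095,.11)
        T=[(i,sub(img,A[i],B[i])) for i in np.where(abs(rel)>1.9)[0]]
        def r(q):
            E=P(np.c_[cc*q[3]+q[:2],0*ang+q[2]]);G=P(np.c_[cc*q[4]+q[:2],0*ang+.11])
            return np.r_[np.concatenate([E[i]-e[0] for i,e in F]),np.concatenate([G[i]-e[0] for i,e in T]),(q[3]-.0257)/.0001,(q[4]-.00715)/.0001]
        # use normal distance: remove tangential part
        def rn(q):
            E=P(np.c_[cc*q[3]+q[:2],0*ang+q[2]]);G=P(np.c_[cc*q[4]+q[:2],0*ang+.11]);out=[]
            for S,L in((E,F),(G,T)):
                for i,e in L:
                    tg=S[(i+1)%len(S)]-S[i-1];nn=np.array([tg[1],-tg[0]])/np.linalg.norm(tg);out.append((S[i]-e[0])@nn)
            return np.r_[out,(q[3]-.0257)/.0004,(q[4]-.0072)/.0004]
        s=least_squares(rn,[*p[:3],Rf,.0072],x_scale=.01,diff_step=1e-4,loss='soft_l1',f_scale=.3);p=s.x
    print(n,(p*1e3).round(2),'med|r|',np.median(abs(s.fun)).round(2),len(F),len(T))
if __name__=='__main__':
    run('blue','d.png');run('br1','f3.png');run('br2','m.png')
E
python3 ed.py
```

```text
blue [555.45 167.64  95.53  25.72   6.21] med|r| 0.15 56 36
br1 [ 519.09 -122.21   80.12   25.59    6.4 ] med|r| 0.13 56 36
br2 [ 518.92 -122.34   95.68   25.72    6.58] med|r| 0.17 58 36
```

Vision puts the two collars within about 0.5 mm of each other. I'll settle it by touching both top faces lightly with shut fingers at the same relative spot.

```bash
python3 -m handwheel '[[0,0,0,3.4,7.3,0,0],[0,0,0,3.4,7.3,0,0],[0,0,0,3.5,7.3,0,0],[8,-3.5,0,0,0,0,0],[8,-3.5,0,0,0,0,0],[7.5,-3.4,0,0,0,0,0],[0,0,-20,0,0,0,0],[0,0,-20,0,0,0,0],[0,0,-15,0,0,0,0],[0,0,0,0,0,0,0]]';python3 st.py
```

```text
t: 25.4
tcp_pos: [0.4972, -0.112, 0.1137]
tool_rot: [0.217, 0.976, -0.001, 0.002]
force: [0.5, -0.1, -0.1]
finger_gap: -0.001
gripper_force: 0.0
q [-4.410e-01  5.560e-01  1.829e+00 -1.000e-03  7.510e-01 -1.573e+00] psi 154.9 untilt deg [0.14 0.23 0.  ] to axis mm [  21.3    -9.96 -113.74] ft [0.02 0.01 0.  ]
```

```bash
python3 -m handwheel '[[0,0,-7,0.1,0.2,0,0],[0,0,-7,0,0,0,0],[0,0,-0.5,0,0,0,0],[0,0,-0.5,0,0,0,0],[0,0,-0.5,0,0,0,0],[0,0,-0.5,0,0,0,0],[0,0,-0.5,0,0,0,0],[0,0,-0.5,0,0,0,0],[0,0,-0.5,0,0,0,0],[0,0,0,0,0,0,0]]';python3 st.py
```

```text
t: 26.65
tcp_pos: [0.4981, -0.1125, 0.0972]
tool_rot: [0.217, 0.976, -0.001, 0.002]
force: [-0.3, -0.2, -0.2]
finger_gap: 0.002
gripper_force: 0.0
q [-0.441  0.587  1.836 -0.     0.715 -1.573] psi 154.9 untilt deg [0.1  0.17 0.  ] to axis mm [ 20.36  -9.5  -97.19] ft [-0.04  0.05 -0.02]
```

```bash
python3 -m handwheel '[[0,0,-0.3,0,0,0,0],[0,0,-0.3,0,0,0,0],[0,0,-0.3,0,0,0,0],[0,0,-0.3,0,0,0,0],[0,0,-0.3,0,0,0,0],[0,0,0,0,0,0,0],[0,0,0,0,0,0,0],[0,0,0,0,0,0,0],[0,0,0,0,0,0,0],[0,0,0,0,0,0,0]]';python3 st.py
```

```text
t: 27.9
tcp_pos: [0.4982, -0.1125, 0.0958]
tool_rot: [0.217, 0.976, -0.001, 0.002]
force: [-0.9, 0.2, -0.2]
finger_gap: 0.005
gripper_force: 0.0
q [-4.410e-01  5.890e-01  1.837e+00 -1.000e-03  7.110e-01 -1.573e+00] psi 154.9 untilt deg [0.11 0.18 0.  ] to axis mm [ 20.33  -9.51 -95.76] ft [-0.02  0.06 -0.01]
```

```bash
python3 -m handwheel '[[0,0,-0.3,0,0,0,0],[0,0,-0.3,0,0,0,0],[0,0,-0.3,0,0,0,0],[0,0,-0.3,0,0,0,0],[0,0,0,0,0,0,0],[0,0,0,0,0,0,0],[0,0,0,0,0,0,0],[0,0,0,0,0,0,0],[0,0,0,0,0,0,0],[0,0,0,0,0,0,0]]';python3 st.py
```

```text
t: 29.15
tcp_pos: [0.4981, -0.1125, 0.0951]
tool_rot: [0.217, 0.976, -0.001, 0.002]
force: [-0.6, 0.7, 5.2]
finger_gap: 0.0
gripper_force: 2.9
q [-4.410e-01  5.900e-01  1.838e+00 -1.000e-03  7.090e-01 -1.573e+00] psi 154.9 untilt deg [0.11 0.19 0.  ] to axis mm [ 20.35  -9.5  -95.09] ft [0.09 0.19 0.08]
```

Brass contact is at 95.1 mm. Now the blue one.

```bash
python3 -m handwheel '[[0,0,20,0,0,0,0],[0,0,20,0,0,0,0],[5,41,0,0,0,0,0],[5,41,0,0,0,0,0],[5,42,0,0,0,0,0],[5,42,0,0,0,0,0],[5,42,0,0,0,0,0],[5,41,0,0,0,0,0],[6,41,0,0,0,0,0],[0,0,0,0,0,0,0]]';python3 st.py
```

```text
t: 30.4
tcp_pos: [0.5343, 0.18, 0.1344]
tool_rot: [0.215, 0.977, -0.0, 0.002]
force: [-0.2, -0.4, 0.7]
finger_gap: 0.001
gripper_force: 0.0
q [ 0.128  0.576  1.679 -0.002  0.882 -1.008] psi 155.14 untilt deg [0.08 0.23 0.  ] to axis mm [ -15.81 -302.02 -134.37] ft [-0.02  0.04  0.05]
```

```bash
python3 -m handwheel '[[0,-2,-12,0,0,0,0],[0,0,-12,0,0,0,0],[0,0,-10,0,0,0,0],[0,0,-0.5,0,0,0,0],[0,0,-0.5,0,0,0,0],[0,0,-0.5,0,0,0,0],[0,0,-0.5,0,0,0,0],[0,0,-0.5,0,0,0,0],[0,0,-0.5,0,0,0,0],[0,0,0,0,0,0,0]]';python3 st.py
```

```text
t: 31.65
tcp_pos: [0.5341, 0.1755, 0.0975]
tool_rot: [0.217, 0.976, -0.001, 0.002]
force: [0.0, -0.5, -0.4]
finger_gap: -0.001
gripper_force: 0.0
q [ 0.12   0.633  1.705 -0.003  0.801 -1.011] psi 154.9 untilt deg [0.1  0.18 0.  ] to axis mm [ -15.63 -297.52  -97.54] ft [-0.02  0.01 -0.  ]
```

```bash
python3 -m handwheel '[[0,0,-0.3,0,0,0,0],[0,0,-0.3,0,0,0,0],[0,0,-0.3,0,0,0,0],[0,0,-0.3,0,0,0,0],[0,0,0,0,0,0,0],[0,0,0,0,0,0,0],[0,0,0,0,0,0,0],[0,0,0,0,0,0,0],[0,0,0,0,0,0,0],[0,0,0,0,0,0,0]]';python3 st.py
```

```text
t: 32.9
tcp_pos: [0.5342, 0.1755, 0.0964]
tool_rot: [0.217, 0.976, -0.001, 0.002]
force: [0.6, -0.7, -0.0]
finger_gap: 0.004
gripper_force: 0.0
q [ 0.12   0.635  1.706 -0.003  0.798 -1.011] psi 154.9 untilt deg [0.11 0.18 0.  ] to axis mm [ -15.67 -297.46  -96.35] ft [0.03 0.02 0.04]
```

```bash
python3 -m handwheel '[[0,0,-0.2,0,0,0,0],[0,0,-0.2,0,0,0,0],[0,0,-0.2,0,0,0,0],[0,0,-0.2,0,0,0,0],[0,0,0,0,0,0,0],[0,0,0,0,0,0,0],[0,0,0,0,0,0,0],[0,0,0,0,0,0,0],[0,0,0,0,0,0,0],[0,0,0,0,0,0,0]]';python3 st.py
```

```text
t: 34.15
tcp_pos: [0.5342, 0.1755, 0.096]
tool_rot: [0.217, 0.976, -0.001, 0.002]
force: [-1.8, -1.3, 5.6]
finger_gap: 0.002
gripper_force: 2.7
q [ 0.12   0.635  1.706 -0.003  0.797 -1.011] psi 154.9 untilt deg [0.1 0.2 0. ] to axis mm [ -15.71 -297.53  -95.96] ft [-0.04  0.19 -0.06]
```

Blue is at 95.96 mm, so the brass collar needs +0.87 mm, or 31° more.

```bash
python3 -m handwheel '[[0,0,20,0,0,0,0],[0,0,19,0,0,0,0],[-2,-42,0,0,0,-6,0],[-2,-42,0,0,0,-6,0],[-2,-43,0,0,0,-6,1],[-2,-43,0,0,0,-6,1],[-2,-43,0,0,0,-6,1],[-2,-43,0,0,0,-6,1],[-3.5,-41,0,0,0,-6,1],[0,0,0,0,0,-6,1]]';python3 st.py
```

```text
t: 35.4
tcp_pos: [0.5191, -0.1248, 0.1343]
tool_rot: [0.599, 0.801, -0.001, 0.002]
force: [0.6, 0.9, -0.2]
finger_gap: 1.001
gripper_force: 0.0
q [-0.443  0.545  1.754 -0.004  0.839 -0.728] psi 106.45 untilt deg [0.26 0.11 0.  ] to axis mm [  -0.61    2.8  -134.29] ft [ 0.03 -0.03  0.  ]
```

```bash
python3 -m handwheel '[[0,1.5,0,0.2,0.1,-10,1],[0,0,0,0,0,-10,1],[0,0,0,0,0,0,1],[0,0,0,0,0,0,1],[0,0,0,0,0,0,1],[0,0,0,0,0,0,1],[0,0,0,0,0,0,1],[0,0,0,0,0,0,1],[0,0,0,0,0,0,1],[0,0,-15,0,0,0,1]]';python3 st.py
```

```text
t: 36.65
tcp_pos: [0.5196, -0.1204, 0.12]
tool_rot: [0.726, 0.688, 0.0, 0.001]
force: [-0.3, 0.3, -0.7]
finger_gap: 1.006
gripper_force: 0.0
q [-0.437  0.569  1.764 -0.     0.807 -0.383] psi 86.91 untilt deg [0.06 0.09 0.  ] to axis mm [  -1.14   -1.56 -119.97] ft [ 0.02  0.05 -0.03]
```

```bash
python3 -m handwheel '[[-1,-1.5,-12,0,0,0,1],[0,0,-20,0,0,0,1],[0,0,-19,0,0,0,1],[0,0,0,0,0,0,1],[0,0,0,0,0,0,0.4],[0,0,0,0,0,0,0.4],[0,0,0,0,0,0,0.4],[0,0,0,0,0,0,0.4],[0,0,0,0,0,0,0.4],[0,0,0,0,0,0,0.4]]' 30;python3 st.py
```

```text
t: 37.9
tcp_pos: [0.5189, -0.1218, 0.0695]
tool_rot: [0.726, 0.688, 0.0, 0.001]
force: [1.9, 1.5, 6.6]
finger_gap: 0.6
gripper_force: 31.5
q [-0.44   0.655  1.793 -0.     0.691 -0.386] psi 86.9 untilt deg [0.04 0.09 0.  ] to axis mm [ -0.37  -0.16 -69.46] ft [ 0.16 -0.4  -0.03]
```

```bash
python3 -m handwheel '[[0,0,0,0,0,0,0.4],[0,0,0.3,0,0,10.5,0.4],[0,0,0.3,0,0,10.5,0.4],[0,0,0.3,0,0,10.3,0.4],[0,0,0,0,0,0,0.4],[0,0,0,0,0,0,0.4],[0,0,0,0,0,0,0.4],[0,0,0,0,0,0,0.4],[0,0,0,0,0,0,0.4],[0,0,0,0,0,0,0.4]]';python3 st.py
```

```text
t: 39.15
tcp_pos: [0.5189, -0.1218, 0.0703]
tool_rot: [0.514, 0.858, -0.0, 0.001]
force: [2.9, 1.3, 5.2]
finger_gap: 0.6
gripper_force: 31.7
q [-4.400e-01  6.540e-01  1.793e+00 -1.000e-03  6.930e-01 -9.320e-01] psi 118.2 untilt deg [0.08 0.09 0.  ] to axis mm [ -0.37  -0.19 -70.33] ft [ 0.3  -0.47  0.09]
```

```bash
python3 -m handwheel '[[0,0,0,0,0,0,1],[0,0,0,0,0,0,1],[0,0,0,0,0,0,1],[0,0,0,0,0,0,1],[0,0,15,0,0,0,1],[0,0,20,0,0,0,1],[0,0,20,0,0,9.2,1],[0,0,0,0,0,9.2,1],[0,0,0,0,0,9.2,1],[0,0,0,0,0,9.2,1]]';python3 st.py
```

```text
t: 40.4
tcp_pos: [0.5179, -0.1216, 0.1256]
tool_rot: [0.214, 0.977, -0.001, 0.0]
force: [-0.6, -0.8, -0.6]
finger_gap: 1.001
gripper_force: 0.0
q [-0.44   0.558  1.763 -0.002  0.819 -1.579] psi 155.31 untilt deg [0.1  0.03 0.  ] to axis mm [   0.58   -0.38 -125.64] ft [-0.03 -0.   -0.  ]
```

```bash
python3 -m handwheel '[[-10,5,0,0,0,0,0],[-11,4.3,0,0,0,0,0],[0,0,0,0,0,0,0],[0,0,0,0,0,0,0],[0,0,0,0,0,0,0],[0,0,0,0,0,0,0],[0,0,-10,0,0,0,0],[0,0,-10,0,0,0,0],[0,0,-5,0,0,0,0],[0,0,0,0,0,0,0]]';python3 st.py
```

```text
t: 41.65
tcp_pos: [0.4962, -0.112, 0.0987]
tool_rot: [0.216, 0.976, -0.0, -0.001]
force: [0.9, -0.4, 0.5]
finger_gap: -0.001
gripper_force: 0.0
q [-0.441  0.584  1.836 -0.002  0.723 -1.574] psi 155.0 untilt deg [ 0.03 -0.13  0.  ] to axis mm [ 22.25  -9.97 -98.68] ft [ 0.07  0.02 -0.05]
```

```bash
python3 -m handwheel '[[1.5,0,-0.5,0,0.2,0,0],[0,0,-0.5,0,0,0,0],[0,0,-0.5,0,0,0,0],[0,0,-0.3,0,0,0,0],[0,0,-0.3,0,0,0,0],[0,0,-0.3,0,0,0,0],[0,0,-0.3,0,0,0,0],[0,0,-0.3,0,0,0,0],[0,0,0,0,0,0,0],[0,0,0,0,0,0,0]]';python3 st.py
```

```text
t: 42.9
tcp_pos: [0.4982, -0.1122, 0.0964]
tool_rot: [0.216, 0.976, -0.001, -0.002]
force: [-0.0, -0.6, 0.7]
finger_gap: 0.0
gripper_force: 0.0
q [-0.439  0.59   1.832 -0.004  0.723 -1.57 ] psi 155.0 untilt deg [ 0.06 -0.24  0.  ] to axis mm [ 20.35  -9.81 -96.44] ft [ 0.    0.05 -0.01]
```

```bash
python3 -m handwheel '[[0,0,0,0,-0.4,0,0],[0,0,-0.2,0,0,0,0],[0,0,-0.2,0,0,0,0],[0,0,-0.2,0,0,0,0],[0,0,-0.2,0,0,0,0],[0,0,0,0,0,0,0],[0,0,0,0,0,0,0],[0,0,0,0,0,0,0],[0,0,0,0,0,0,0],[0,0,0,0,0,0,0]]';python3 st.py
```

```text
t: 44.15
tcp_pos: [0.4981, -0.1122, 0.096]
tool_rot: [0.216, 0.976, -0.0, 0.001]
force: [-1.7, 0.8, 5.8]
finger_gap: 0.001
gripper_force: 2.7
q [-0.441  0.589  1.837  0.     0.713 -1.575] psi 155.0 untilt deg [0.07 0.16 0.  ] to axis mm [ 20.39  -9.8  -95.98] ft [ 0.05  0.24 -0.04]
```

Brass is now 95.98 mm at the same contact force, against 95.96 mm for blue, so they are level. I'll retreat upward and check the scene.

```bash
python3 -m handwheel '[[0,0,20,0,0,0,0],[0,0,20,0,0,0,0],[-10,0,25,0,0,0,0],[-10,0,25,0,0,0,0],[-10,0,25,0,0,0,0],[-10,0,0,0,0,0,0],[0,0,0,0,0,0,0],[0,0,0,0,0,0,0],[0,0,0,0,0,0,0],[0,0,0,0,0,0,0]]'; python3 -c "
from h import *
save('side','z.png')"
```

```text
t: 45.4
tcp_pos: [0.4583, -0.1122, 0.2102]
tool_rot: [0.216, 0.976, -0.0, 0.001]
force: [-0.4, 0.4, -0.2]
finger_gap: 0.003
gripper_force: 0.0
```

View pics/z.png

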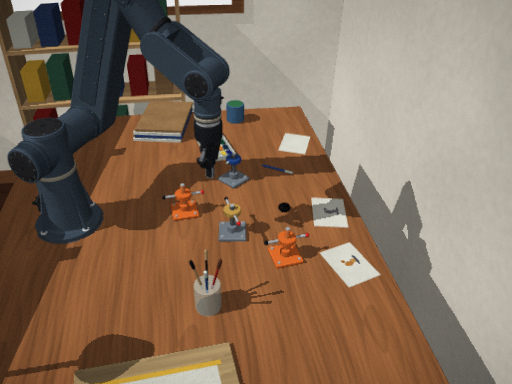

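The gripper is clear of everything. The jar (208,295), pebble (284,207) and pen (277,168) haven't moved, and the brass collar at (232,210) has been raised.

```bash
python3 -c "
from station import manip
print(manip.sign_off())"
```

```text
the job is handed in; nothing more can be done
None
```

The brass collar is level with the blue one: touch checks put their top faces at 95.98 mm and 95.96 mm. It has been let go of, nothing else was seen to move, and the job was handed in at about 45 s of the 64 s allowed.

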